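# Lock the bayonet ring of the blue polishing drum

### The arm

A 6-joint arm with a two-finger parallel gripper is mounted at the origin on a cart in front of the work surface, level with it; the furniture and walls round the work are solid. World frame = base frame: x ahead of the robot, y to its left, z up, the work surface at z = 0. Lengths are in m, angles in rad, forces in N, time in s.
With the tool pointing down it reaches from about 0.35 to 0.85 m from the base axis. Payload 8.1 kg.
Tool frame: the origin (TCP) lies between the finger pads; the fingertips stand 11 mm ahead of it and the grasp point (between the pads) lies 8 mm behind it (robot.tips_ahead is the distance from the TCP to the fingertips, in m); z points along the fingers, y is the line along which they close (so a half turn about z gives the same grasp; the last joint's range is limited). The gripper opens to 93 mm and grips with 3 to 60 N. Pads are 15 mm wide; open, the fingers measure 128 mm over their backs; the gripper's body (75 mm by 188 mm) begins 65 mm behind the grasp point.
Start: joints at [-1.342, 0.13, 1.488, -0, 1.523, -0.085], TCP at [0.185, -0.571, 0.23] pointing down, gripper open.
Joint ranges: [-2.96, 2.96], [-0.89, 2.26], [0.02, 2.5], [-1.34, 4.48], [0, 2.73], [-2.66, 2.66]. Speed limits (rad/s): [2.39, 2.39, 2.79, 3.14, 3.14, 3.14].

### API

Orientations are given as a rotation vector (axis times angle).
In Python, from plant import robot gives the robot as it stands. The module is installed in compiled form; this text tells all that it offers.
- The arm moves only by the tool move_arm, never from a script. Its argument "deltas" is one flat list of numbers, 7 for each row, row after row: the shift along the tool's x, y, z in m, then the turn, a rotation vector about the tool's x, y, z in rad, then the opening, from 0 (shut) to 1 (fully open). A call has 1 to 12 rows; each row is the pose to reach, as a shift and turn from the pose commanded when the call began, along the tool's axes at that moment; what a row does not reach only later rows make up. A row lasts 1/8 s, in which the tool goes at most 62.5 mm and 10.7 degrees, less where a joint would pass 70% of its speed; a pose out of reach is approached as far as the arm can. A call with a gripper value outside its range is refused whole. The fingers move at their own pace and stop on an object; "squeeze" is the grip in N (left out, the last holds). Time passes only in rows, so rows that repeat a pose let the fingers close. It gives the time, the measured TCP pose, the force, the opening and the grip force at its end, in the units of the state.
- robot.read_state(): the state, without advancing time (a new reading comes with each control period).
- robot.read_camera(name): name is "side" or "top"; returns (picture, depth): 480x640x3 uint8, red, green, blue; 480x640 float32, m along the optical axis (not along the pixel's ray), 0 where there is no reading.
- robot.camera_model(name): a dict with "K" (3x3 intrinsics, pixels), "k1" (the pictures are not rectified: a ray, as slopes to the right and down, at radius r is drawn at 1 + k1 r^2 times it, then the intrinsics apply), "R" (3x3) and "t" (3): a world point X has camera coordinates R X + t. Camera axes: x right, y down, z forward; pixel columns grow to the right and rows downward; lengths in m; the calibration is good to about 2 mm. A picture is of the moment at which its call begins. camera_model takes no time and is no camera call.
- robot.close_job(): hands the job in; it is judged then, once.
Trained networks look in the newest picture that a camera, given by its name, has taken for a name from the list of things; names that differ only in an ending like _2 or _b are one class to them, and where a whole thing is asked for, a point or a joint stands for the part that bears it (a point fixed in the world has none). Each returns a list of dicts, best first, with "confidence" (0 to 1); they miss things now and then, are a little off and sometimes report something else, mostly with a low value. They report only what shows in the picture. A call takes as long as a camera call.
- robot.recognise(camera, label): "uv" ([column, row] in pixels, amid what is visible of it).
The state is a dict: "t": time; "q": joint angles; "dq": joint speeds; "joint_torque": joint torques, N m; "tool_pos": TCP position; "orientation": TCP orientation; "force": force on the tool from outside, world axes, zero at the start; "wrist_torque": the same for the moment, N m; "opening": finger opening in m; "gripper_force": force on a finger pad.
Only numpy, scipy, OpenCV 4.12 (cv2) and the standard library are available. Lean on these libraries where they do the work, as an engineer would, in place of code of your own. Each camera call takes 0.05 s, during which the arm holds its last target. There are 200 camera calls.

### The job

The blue polishing drum is loaded: turn its bayonet ring clockwise (seen from above) by its grip bar, about a quarter turn, until it clicks fully home and stays locked, then let go. The yellow drum is still waiting to be filled, so leave its ring open as it is.

Things in the scene. Friction and masses are not known exactly. Their poses are not given: they have to be found in the camera images.
- blue_drum_bar (a point): Grip point of the BLUE fixed drum's ring: on its turning axis, centre of an upright blue bar 56 long, 14 wide, 32 high on a flat steel ring 82 across with two brass lugs (ring face 82, bar top 114 mm above bench). Point is 22 above the ring's face, 10 below the bar's top. Turns with the ring: x along the bar (toward the lugs), y across its width, z up. Only the bar stands above the ring's face.
- blue_drum_ring (a joint): Turn of the blue drum's ring, rad, growing CLOCKWISE seen from above. 0 = fully open; 1.40 = stop, locked, bar and lugs pointing at the two red-marked claws. Starts at 0 to 0.15. A spring catch resists with up to about 0.07 N m; let go midway, the ring springs back to nearly open. Past about 1.13 it clicks over; let go at 1.25 or more, the ring is pulled on to the stop and held.
- yellow_drum_bar (a point): The same point on the bar of the YELLOW drum, alike but for its yellow cylinder and bar; leave it alone. Either drum may be the left one. Each drum is 94 mm across on a dark round foot 124 mm across, with an aluminium flange 110 mm across under the ring.
- yellow_drum_ring (a joint): Turn of the yellow drum's ring, rad, as for the blue one. Starts open, at 0 to 0.15, and must stay open.

How it is judged:
By the outcome, as a careful person would: the job done as asked, in the order asked, and still so for the second after the job is handed in, with the robot touching nothing.
It also fails if it takes over 32 s, if anything falls off the work surface, if the arm or the gripper's body presses on something with over 40 N, if the wrist force passes 120 N, or if a joint passes its speed limit or range.

## Working session

There is one attempt and no reset: what is moved stays moved. The work goes in short steps, Python scripts to look and compute and a tool call to move; the robot and the scene stay as the last step left them, time stands still between calls to the robot, and variables do not carry over. Pictures are saved under pics/ and viewed, at most 10 in all, crops included, and the job is handed in when it is done.

Besides the shell and the picture viewer there is one more tool, called after "Call:" by a JSON object that holds its "method" and its "body", one argument or row to a line. move_arm: Moves the arm, as the interface text tells. Its arguments: {"type":"object","properties":{"deltas":{"type":"array","items":{"type":"number"}},"squeeze":{"type":"number"}},"required":["deltas"]}

```bash
mkdir -p pics; python3 - <<'E'
from plant import robot
import cv2
for c in ("top","side"):
    p,d=robot.read_camera(c); cv2.imwrite(f"pics/{c}0.png",p[:,:,::-1])
    for l in ("blue_drum_bar","yellow_drum_bar"): print(c,l,robot.recognise(c,l)[:2])
s=robot.read_state(); print(s["t"],s["tool_pos"],s["orientation"],s["opening"])
m=robot.camera_model("top"); print(m)
E
```

```text
top blue_drum_bar [{'uv': [376.7, 240.1], 'confidence': 0.63}]
top yellow_drum_bar [{'uv': [240.0, 235.9], 'confidence': 0.95}]
side blue_drum_bar [{'uv': [325.7, 193.7], 'confidence': 0.82}]
side yellow_drum_bar [{'uv': [300.4, 309.3], 'confidence': 0.92}]
0.3 [ 0.18518828 -0.57052295  0.229304  ] [-3.10239682e+00 -4.90806305e-01  2.78872438e-05] 0.09279916111654204
{'K': array([[437.50550816,   0.        , 316.45200271],
       [  0.        , 437.50550816, 244.41391642],
       [  0.        ,   0.        ,   1.        ]]), 'k1': -0.0789602390215211, 'R': array([[ 0.01198432, -0.99985797,  0.01185001],
       [-0.99953942, -0.01230925, -0.02773857],
       [ 0.02788049, -0.01151213, -0.99954497]]), 't': array([-0.06719787,  0.52280887,  0.95293756])}
```

View pics/top0.png

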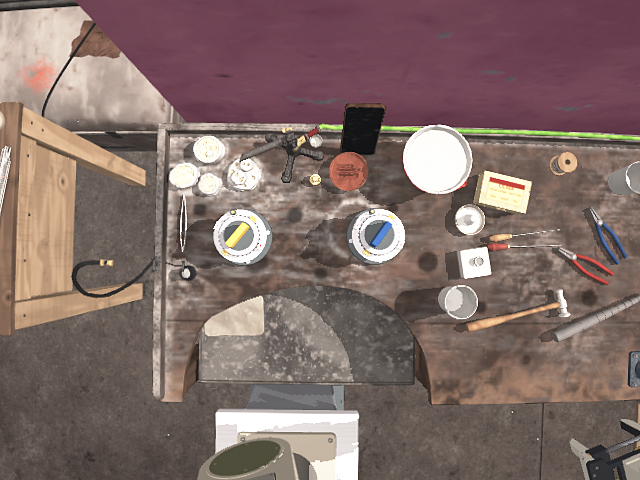

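View pics/side0.png

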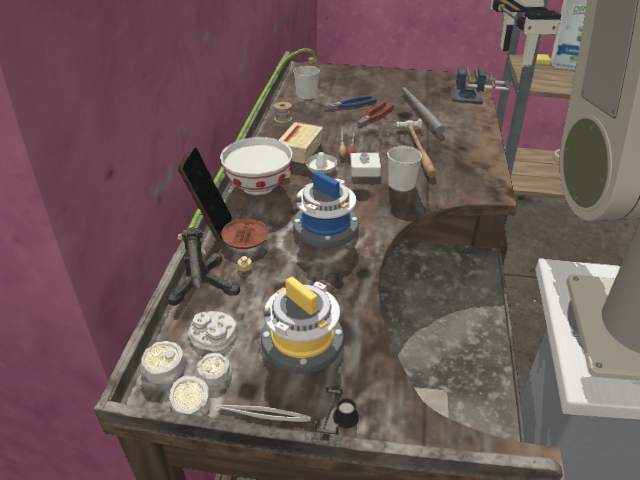

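The top view shows the blue bar at about (381,235) and the yellow one at (238,235). Both bars point up and to the right. The gripper is at the lower right. Next I'll measure the blue bar by colour and depth.

```bash
cat > h.py <<'E'
from plant import robot
import cv2, numpy as np
def world(c,uv,d=None,z=None):
    m=robot.camera_model(c); K,k,R,t=m["K"],m["k1"],m["R"],m["t"]
    n=(np.asarray(uv,float)-K[:2,2])/K[0,0]; s=n.copy()
    for _ in range(10): s=n/(1+k*(s**2).sum(-1,keepdims=True))
    r=np.c_[s,np.ones(len(s))]
    if z is not None:
        C=-R.T@t; w=r@R; return C+w*((z-C[2])/w[:,2])[:,None]
    return (r*np.asarray(d)[:,None]-t)@R
def bar(c,seed,rad=45):
    p,d=robot.read_camera(c); h=cv2.cvtColor(p,cv2.COLOR_RGB2HSV)
    m=(cv2.inRange(h,(100,110,40),(130,255,255))>0)&(d>0)
    v,u=np.nonzero(m); k=np.hypot(u-seed[0],v-seed[1])<rad; u,v=u[k],v[k]
    P=world(c,np.c_[u,v],d[v,u]); top=P[:,2]>0.105
    Q=P[top]; (cx,cy),(a,b),_=cv2.minAreaRect(Q[:,:2].astype(np.float32))
    x=Q[:,:2]-Q[:,:2].mean(0); w,V=np.linalg.eigh(x.T@x); e=V[:,1]
    print(c,"n",len(Q),"rect",cx,cy,a,b,"mean",Q.mean(0),"angle",np.arctan2(e[1],e[0])%np.pi)
    return p,d
E
python3 - <<'E'
from h import *
p,d=bar("top",(380,236)); bar("side",(326,190))
a=cv2.resize(p[195:275,335:415],(560,560),interpolation=cv2.INTER_CUBIC); cv2.imwrite("pics/crop.png",a[:,:,::-1])
P=world("top",[[376.7,240]],z=.114);print(P)
E
```

```text
top n 196 rect 0.543036937713623 -0.186367467045784 0.013367732055485249 0.054491203278303146 mean [ 0.54295034 -0.18586923  0.11266334] angle 2.5288542478513483
side n 200 rect 0.5452704429626465 -0.18605275452136993 0.015274415723979473 0.0574423149228096 mean [ 0.5450027 -0.1835873  0.1111801] angle 2.530100793580596
[[ 0.53072393 -0.17754469  0.114     ]]
```

View pics/crop.png

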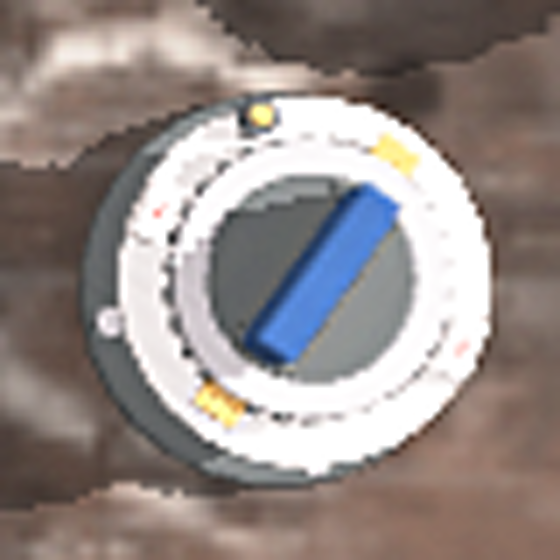

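The bar centre is at about (0.544, -0.186) with a yaw of 2.53 rad. The brass lugs lie along the bar, and the red-marked claws are about 80° clockwise of it. Joint 6 has enough range if tool x starts at yaw 2.53, so I'll move above the bar in that orientation.

Call:
{"method": "move_arm", "body": {
  "deltas": [0.038,-0.021,0,0,0,-0.185,1,0.077,-0.043,0,0,0,-0.369,1,0.115,-0.064,0,0,0,-0.554,1,0.153,-0.085,0,0,0,-0.739,1,0.192,-0.106,0.01,0,0,-0.923,0.6,0.23,-0.128,0.02,0,0,-1.108,0.6,0.268,-0.149,0.03,0,0,-1.293,0.6,0.307,-0.17,0.04,0,0,-1.477,0.6,0.345,-0.192,0.05,0,0,-1.662,0.6,0.384,-0.213,0.05,0,0,-1.847,0.6,0.422,-0.234,0.05,0,0,-2.031,0.6,0.46,-0.255,0.05,0,0,-2.216,0.6],
  "squeeze": 20
}}

```text
t: 1.9
tool_pos: [0.545, -0.185, 0.1798]
orientation: [0.937, 2.998, -0.0]
force: [0.1, -0.7, -0.0]
opening: 0.0556
gripper_force: 0.0
```

```bash
python3 - <<'E'
from h import *
p,d=bar("side",(326,190)); p2,_=bar("top",(380,236))
a=np.hstack([cv2.resize(x,(400,400)) for x in (p[90:250,246:406],p2[160:320,300:460])]); cv2.imwrite("pics/c2.png",a[:,:,::-1])
s=robot.read_state(); print(s["t"],s["tool_pos"],s["orientation"],s["q"],s["opening"])
from scipy.spatial.transform import Rotation as R
M=R.from_rotvec(s["orientation"]).as_matrix(); print(np.arctan2(M[1,0],M[0,0]),M[:,2])
E
```

```text
side n 203 rect 0.5450562238693237 -0.1848633885383606 0.015935450792312622 0.057756565511226654 mean [ 0.54507969 -0.18342866  0.1111736 ] angle 2.5301320474393245
top n 0 rect 0.0 0.0 0.0 0.0 mean [nan nan nan] angle 1.5707963267948966
2.0 [ 0.54618205 -0.18302372  0.17966534] [9.33562337e-01 2.99898721e+00 2.00080993e-03] [-4.13193538e-01  9.34739888e-02  1.61963353e+00  1.35312058e-03
  1.42797242e+00 -1.38061322e+00] 0.055706567612783475
2.538023570345345 [ 0.00100748  0.0010207  -0.99999897]h.py:17: RuntimeWarning: Mean of empty slice.
  x=Q[:,:2]-Q[:,:2].mean(0); w,V=np.linalg.eigh(x.T@x); e=V[:,1]
  ret = um.true_divide(
h.py:18: RuntimeWarning: Mean of empty slice.
  print(c,"n",len(Q),"rect",cx,cy,a,b,"mean",Q.mean(0),"angle",np.arctan2(e[1],e[0])%np.pi)
```

View pics/c2.png

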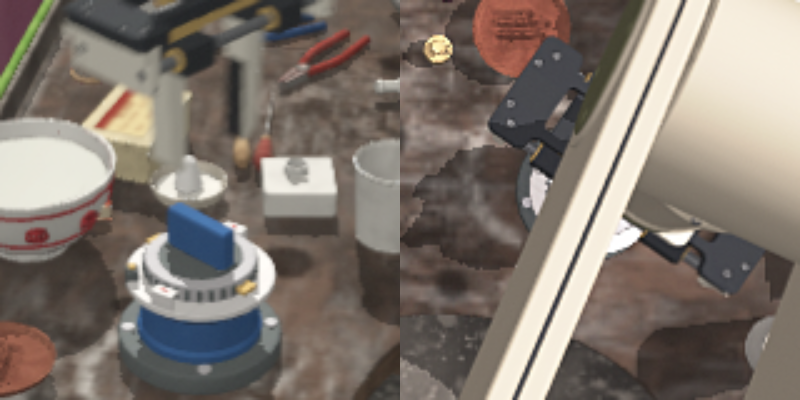

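The side view shows the open fingers hanging straight above the blue bar, with nothing in the way. I'll descend and close.

Call:
{"method": "move_arm", "body": {
  "deltas": [0,0,0.03,0,0,0,0.6,0,0,0.06,0,0,0,0.6,0,0,0.075,0,0,0,0.6,0,0,0.082,0,0,0,0.6,0,0,0.082,0,0,0,0.6,0,0,0.082,0,0,0,0,0,0,0.082,0,0,0,0,0,0,0.082,0,0,0,0,0,0,0.082,0,0,0,0,0,0,0.082,0,0,0,0],
  "squeeze": 15
}}

```text
t: 3.25
tool_pos: [0.5438, -0.1865, 0.0977]
orientation: [-0.946, -2.996, 0.001]
force: [-0.6, -1.0, 0.5]
opening: 0.0138
gripper_force: 15.0
```

The bar is gripped (opening 13.8 mm). Now I'll turn it clockwise, which is positive about tool z.

Call:
{"method": "move_arm", "body": {
  "deltas": [0,0,0,0,0,0.13,0,0,0,0,0,0,0.26,0,0,0,0,0,0,0.39,0,0,0,0,0,0,0.52,0,0,0,0,0,0,0.65,0,0,0,0,0,0,0.78,0,0,0,0,0,0,0.91,0,0,0,0,0,0,1.04,0,0,0,0,0,0,1.17,0,0,0,0,0,0,1.28,0,0,0,0,0,0,1.35,0,0,0,0,0,0,1.35,0]
}}

```text
t: 4.75
tool_pos: [0.5456, -0.186, 0.0978]
orientation: [2.61, 1.745, 0.004]
force: [8.7, -0.0, -6.0]
opening: 0.014
gripper_force: 15.0
```

```bash
python3 - <<'E'
from h import *
s=robot.read_state(); print(s["t"],s["tool_pos"],s["force"],s["wrist_torque"],s["opening"],s["gripper_force"])
from scipy.spatial.transform import Rotation as R
M=R.from_rotvec(s["orientation"]).as_matrix(); print(np.arctan2(M[1,0],M[0,0]),M[:,2])
p,d=robot.read_camera("side"); cv2.imwrite("pics/s3.png",cv2.resize(p[90:250,246:406],(560,560))[:,:,::-1])
E
```

```text
4.75 [ 0.54563538 -0.1859876   0.09778164] [ 8.6700486  -0.0226744  -6.00914888] [ 0.00474186 -1.38999677 -0.03430391] 0.014011013299491703 14.999064356088638
1.1788710363645336 [ 3.38732777e-03 -4.53784180e-05 -9.99994262e-01]
```

View pics/s3.png

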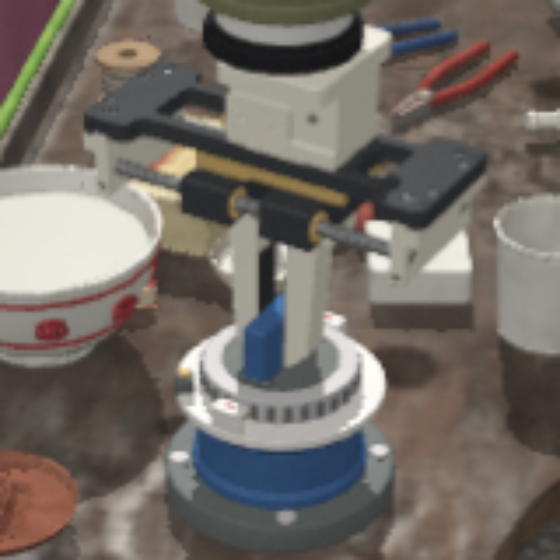

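The bar turned with the fingers by about 1.35 rad and the lugs are almost at the red-marked claws. I'll nudge it further to the stop, release straight outward, wait, then lift.

Call:
{"method": "move_arm", "body": {
  "deltas": [0,0,0,0,0,0.05,0,0,0,0,0,0,0.05,0,0,0,0,0,0,0.05,0.6,0,0,0,0,0,0.05,0.6,0,0,0,0,0,0.05,0.6,0,0,0,0,0,0.05,0.6,0,0,-0.03,0,0,0.05,0.6,0,0,-0.07,0,0,0.05,0.6,0,0,-0.12,0,0,0.05,0.6,0,0,-0.16,0,0,0.05,0.6,0,0,-0.16,0,0,0.05,0.6]
}}

```text
t: 6.18
tool_pos: [0.546, -0.1871, 0.2625]
orientation: [2.648, 1.678, 0.007]
force: [0.0, -0.6, -0.5]
opening: 0.056
gripper_force: 0.0
```

```bash
python3 - <<'E'
from h import *
p,d=bar("side",(326,190)); cv2.imwrite("pics/s4.png",cv2.resize(p[90:350,226:406],(540,780))[:590,:,::-1])
s=robot.read_state(); print(s["t"],s["tool_pos"],s["force"],s["opening"])
E
```

```text
side n 186 rect 0.5444329380989075 -0.18498046696186066 0.053965527564287186 0.014696046710014343 mean [ 0.5446213  -0.18181402  0.11155063] angle 1.1481670893354012
6.225 [ 0.54499182 -0.18664618  0.25970975] [-0.12519652 -0.23613333 -0.41739667] 0.055742783437507784
```

View pics/s4.png

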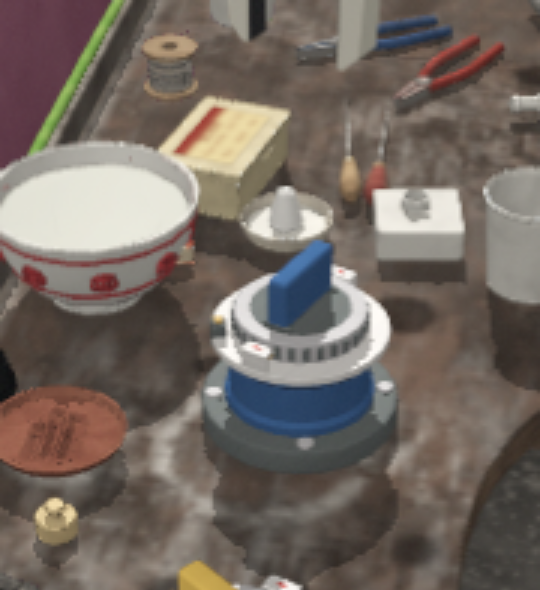

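The blue bar has turned about 1.38 rad and stayed there after release. It points at the red-marked claws at about (255,350) and (342,272) in the crop, and the gripper is clear.

```bash
python3 -c "
from plant import robot
print(robot.close_job())"
```

```text
the job is handed in; nothing more can be done
None
```

The blue drum's ring was turned clockwise about 1.38 rad, pointed at the red-marked claws and held there after release; the yellow drum was not touched, and the job was handed in at about 6.2 s.

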